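Make up two pottery sets on kiln bats

ROBOT

A 7-joint arm with a two-finger parallel gripper is mounted at the origin on the work surface. World frame = base frame: x ahead of the robot, y to its left, z up, the work surface at z = 0. Lengths are in m, angles in degrees, forces in N, time in s.
With the tool pointing down it reaches from about 0.425 to 0.875 m from the base axis. Payload 4.7 kg.
Tool frame: the origin (TCP) lies on the centre line of the jaws, within the pads' length; the fingertips stand 11 mm ahead of it and the grasp point (between the pads) lies 8 mm behind it (finger_overhang is the x of the fingertips in the tool frame, in m); x points along the fingers, z is the direction in which the jaws open and shut, and the axes are right-handed (so a half turn about x gives the same grasp; the last joint's range is limited). The gripper opens to 87 mm and grips with 3 to 60 N. Pads are 19 mm wide; open, the fingers measure 117 mm over their backs; the gripper's body (75 mm by 190 mm) begins 51 mm behind the grasp point.
Start: joints at [66.469, 18.392, -4.016, 83.108, 1.295, 78.541, -3.26], TCP at [0.268, -0.592, 0.234] pointing down, gripper open.
Joint ranges: [-163.93, 163.93], [-17.29, 119.83], [-79.2, 71.16], [3.27, 140.29], [-89.18, 269.18], [5.43, 117.66], [-154.24, 154.24]. Speed limits (degrees/s): [147.25, 147.25, 180, 180, 180, 180, 180].

INTERFACE

Orientations are given as [roll, pitch, yaw] about the fixed x, y, z axes, in that order (R = Rz(yaw) Ry(pitch) Rx(roll)).
In Python, from cell import get_obs, read_camera, sign_off, cut_out, finger_overhang gives the robot as it stands.
- The arm moves only by the tool servo_tool, never from a script. Its argument "rows" is one flat list of numbers, 5 for each row, row after row: the shift along the world's x, y, z in mm, then the turn about the world's z in degrees, then the closure, from 0 (fully open) to 1 (shut). A call has 1 to 10 rows; each row is the pose to reach, as a shift and turn from the pose commanded when the call began; what a row does not reach only later rows make up. A row lasts 1/12 s, in which the tool goes at most 41.7 mm and 7.16 degrees, less where a joint would pass 70% of its speed; a pose out of reach is approached as far as the arm can. A call with a gripper value outside its range is refused whole. The fingers move at their own pace and stop on an object; "force" is the grip in N (left out, the last holds). Time passes only in rows, so rows that repeat a pose let the fingers close. It gives the time, the measured TCP pose, the force and the opening at its end, in the units of the state.
- get_obs(): the state, without advancing time (a new reading comes with each control period).
- read_camera(name): name is "side" or "top" or "wrist"; returns a dict with "frame" (400x640x3 uint8, blue, green, red), "range_z" (400x640 float32, m along the optical axis (not along the pixel's ray), 0 where there is no reading), "intrinsics" (3x3 intrinsics, pixels), "cam_to_world" (4x4, takes a point from camera to world coordinates); the wrist camera has in their place "tool_from_camera" (4x4, takes a point from camera to tool coordinates, whose origin is the TCP and whose axes are the tool frame's). Camera axes: x right, y down, z forward; pixel columns grow to the right and rows downward; lengths in m; the calibration is good to about 2 mm. A picture is of the moment at which its call begins: read the wrist's pose just before it.
- sign_off(): hands the job in, once; it reports no verdict.
Trained networks look in a picture, given as the dict that the camera call returned (one of the last four; its "shot" number tells which), for a name from the list of things; names that differ only in an ending like _2 or _b are one class to them, and where a whole thing is asked for, a point or a joint stands for the part that bears it (a point fixed in the world has none). Each returns a list of dicts, best first, with "score" (0 to 1); they miss things now and then, are a little off and sometimes report something else, mostly with a low value. They report only what shows in the picture. A call takes as long as a camera call. They do not tell look-alikes from the thing itself.
- cut_out(name, picture): "pixels" (400x640 bool, what is visible of it) and "extent" ([centre column, centre row, width, height] in pixels, round what is visible of it).
The state is a dict: "time_s": time; "qpos": joint angles; "joint_velocities": joint speeds; "effort": joint torques, N m; "tool_pos": TCP position; "tool_rot": TCP orientation; "force": force on the tool from outside, world axes, zero at the start; "wrist_torque": the same for the moment, N m; "grip_width": finger opening in m.
Only numpy, scipy, OpenCV 4.12 (cv2) and the standard library are available. Lean on these libraries where they do the work, as an engineer would, in place of code of your own. Each camera call takes 0.05 s, during which the arm holds its last target.

TASK

Make up two sets for the glaze kiln, so that each set is fired together: on the oblong bat the small bottle and the beaker, on the half-round bat the jar with its lid seated in its mouth and the mug. Stand each pot upright and centred on a clay drip disc, the bottle and the jar on the large discs, the beaker and the mug on the small ones, with no foot over a disc's edge. The ware is raw and breaks easily: set everything down gently without dropping or tipping it, and leave the kiln stilt where it is.

Things in the scene. Friction and masses are not known exactly. Their poses are not given: they have to be found in the camera images.
- bottle_mid (a point): Loose raw dark clay, upright. Small round-bellied bottle, 160 mm tall, foot 60 mm across, belly 81 mm across. Its neck is an upright cylinder 31 mm across from 122 mm to 160 mm above the foot (a slight rim at the top, 34 mm): pick it by the neck. About 0.36 kg. The point is on the axis, 80 mm above the foot; z is up along the axis, x and y mean nothing.
- jar_mid (a point): Loose raw dark clay, upright. Open straight-sided jar without a handle, 80 mm tall: body 66 mm across up to 60 mm above the foot, then a sloping shoulder and a collar 53 mm across; mouth 43 mm across inside. Foot 62 mm across. About 0.24 kg. The point is on the axis, 40 mm above the foot; z is up along the axis.
- lid_mid (a point): Loose raw dark clay, upright. The jar's lid, knob up, 41 mm tall: a tapered stub (29 to 33 mm across, 7 mm high) that drops into the jar's mouth; a disc 55 mm across, 7 to 12 mm above the underside; an upright round knob 21 mm across, 15 to 41 mm above the underside: pick it by the knob. 0.06 kg. Point: on the axis, 20.5 mm above the underside; seated, 53.5 mm above the jar's point.
- beaker_mid (a point): Loose raw dark clay, upright. Plain small beaker without a handle, open at the top, 56 mm tall, 47 mm across above a foot 42 mm across, wall 4.5 mm. About 0.12 kg. The point is on the axis, 28 mm above the foot; z is up along the axis.
- mug_mid (a point): Loose raw dark clay, upright. Mug, open at the top, 70 mm tall, 56 mm across above a foot 44 mm across, with one loop handle on its +y side that reaches 58 mm out from the axis. Wall 4.5 mm. About 0.17 kg. The point is on the axis, 35 mm above the foot; z is up along the axis, y points to the handle.
- large_disc_oblong: Large fired-clay drip disc, 86 mm across, 8 mm thick, lying fixed on the oblong kiln bat (a pale rectangular slab 246 x 114 x 14 mm, flat on the bench). Origin: centre of the disc's underside, on top of the bat, 14 mm above the bench; so its top is 22 mm above the bench.
- small_disc_oblong: Small fired-clay drip disc, 67 mm across, 8 mm thick, lying fixed on the same oblong (rectangular) kiln bat, about 114 mm from the large one. Origin: centre of its underside, 14 mm above the bench.
- large_disc_halfround: Large fired-clay drip disc, 86 mm across, 8 mm thick, lying fixed on the half-round kiln bat (a pale half-disc slab 250 mm along its straight edge, 125 mm deep, 14 mm thick, flat on the bench). Origin: centre of its underside, 14 mm above the bench.
- small_disc_halfround: Small fired-clay drip disc, 67 mm across, 8 mm thick, lying fixed on the same half-round kiln bat, about 116 mm from the large one. Origin: centre of its underside, 14 mm above the bench.
- stilt_mid (a point): Kiln stilt, a pale three-armed star about 66 mm across and 27 mm high, loose on the bench among the pots; not part of either set. The point is at its centre, 13 mm above the bench.
Things that resemble listed ones, but are neither listed nor needed, are in the scene too. What is shaped like the part that bears jar_mid but green is not meant.

How it is judged (in metres and radians):
At the end, for the whole second after the job is handed in: Bottle and jar within 12 mm of the centres of the large discs, beaker and mug within 11 mm of the small ones, each on its set's bat, standing on the disc (4 mm), upright (0.08 rad). Lid in the jar's mouth: within 8 mm of its axis, seated (3 mm), level (0.08 rad). All released, at rest (horizontal distance between bottle_mid and large_disc_oblong below 0.012 m and z of bottle_mid in the frame of large_disc_oblong between 0.084 and 0.092 m and angle between each of bottle_mid, beaker_mid, jar_mid, mug_mid, lid_mid's own z axis and vertical below 0.08 rad and horizontal distance between beaker_mid and small_disc_oblong below 0.011 m and z of beaker_mid in the frame of small_disc_oblong between 0.032 and 0.04 m and horizontal distance between jar_mid and large_disc_halfround below 0.012 m and z of jar_mid in the frame of large_disc_halfround between 0.044 and 0.052 m and horizontal distance between mug_mid and small_disc_halfround below 0.011 m and z of mug_mid in the frame of small_disc_halfround between 0.039 and 0.047 m and horizontal distance between lid_mid and jar_mid below 0.008 m and z of lid_mid in the frame of jar_mid between 0.0505 and 0.0565 m and linear speed of each of bottle, beaker, jar, mug, lid below 0.02 m/s and angular speed of each of bottle, beaker, jar, mug, lid below 0.2 rad/s and contact force between each of bottle, beaker, jar, mug, lid and the fingers below 0.1 N); the robot touches nothing.
It fails at once if a piece of ware is dropped: it falls free faster than 0.7 m/s (about 25 mm of free fall) ((linear speed of bottle above 0.7 m/s and contact force between bottle and the fingers below 0.1 N) or (linear speed of beaker above 0.7 m/s and contact force between beaker and the fingers below 0.1 N) or (linear speed of jar above 0.7 m/s and contact force between jar and the fingers below 0.1 N) or (linear speed of mug above 0.7 m/s and contact force between mug and the fingers below 0.1 N) or (linear speed of lid above 0.7 m/s and contact force between lid and the fingers below 0.1 N)).
It fails at once if a piece of raw ware is tipped over (more than 0.9 rad from upright) (angle between any of bottle_mid, beaker_mid, jar_mid, mug_mid, lid_mid's own z axis and vertical above 0.9 rad).
It fails at once if the kiln stilt is moved more than 30 mm (distance of stilt_mid from where it was at the start of the episode above 0.03 m).
It also fails if it takes over 115 s, if anything falls off the work surface, if the arm or the gripper's body presses on something with over 40 N, if the wrist force passes 120 N, or if a joint passes its speed limit or range.

## Working session

There is one attempt and no reset: what is moved stays moved. The work goes in short steps, Python scripts to look and compute and a tool call to move; the robot and the scene stay as the last step left them, time stands still between calls to the robot, and variables do not carry over. Pictures are saved under pics/ and viewed, and the job is handed in when it is done.

Besides the shell and the picture viewer there is one more tool, called after ">>>" as name(argument=value, ...), one argument or row to a line, values as JSON. servo_tool: Moves the arm, as the interface text tells. Its arguments: {"type":"object","properties":{"rows":{"type":"array"},"force":{"type":"number"}},"required":["rows"]}

```bash
ls; mkdir -p pics
cat > h.py <<'E'
import numpy as np, cv2
from cell import *
def save(n,img): cv2.imwrite('pics/'+n+'.png',img)
E
python3 - <<'E'
from h import *
o=get_obs(); print(o['time_s'],o['tool_pos'],o['tool_rot'],o['grip_width'],finger_overhang)
for c in ['side','top','wrist']:
    p=read_camera(c); save(c+'0',p['frame']); print(c,p['intrinsics'].round(1).tolist()); print(np.round(p.get('cam_to_world',p.get('tool_from_camera')),3).tolist())
    np.savez(c+'0.npz',**{k:v for k,v in p.items() if isinstance(v,np.ndarray)})
    for n in ['bottle_mid','jar_mid','lid_mid','beaker_mid','mug_mid','large_disc_oblong','small_disc_oblong','large_disc_halfround','small_disc_halfround','stilt_mid']:
        try:
            print(c,n,[(round(d['score'],2),[round(float(x)) for x in d['extent']]) for d in cut_out(n,p)])
        except Exception as e: print(c,n,e)
E
```

```text
pics
0.0 [ 0.26761184 -0.59176942  0.23245238] [-176.02950665   89.88999442  118.31087966] 0.08722635922106364 0.011
side [[457.9, 0.0, 324.3], [0.0, 457.9, 196.5], [0.0, 0.0, 1.0]]
[[-0.975, -0.166, 0.149, 0.338], [-0.223, 0.728, -0.648, 0.737], [-0.001, -0.665, -0.747, 0.925], [0.0, 0.0, 0.0, 1.0]]
side bottle_mid [(0.62, [379, 132, 29, 51]), (0.38, [363, 111, 19, 29])]
side jar_mid [(0.61, [398, 115, 20, 30]), (0.59, [364, 110, 18, 34])]
side lid_mid [(0.55, [338, 313, 24, 21])]
side beaker_mid [(0.71, [330, 138, 15, 21])]
side mug_mid [(0.64, [280, 292, 27, 38])]
side large_disc_oblong [(0.84, [323, 250, 38, 31])]
side small_disc_oblong [(0.86, [278, 240, 30, 21])]
side large_disc_halfround []
side small_disc_halfround [(0.7, [340, 183, 25, 15]), (0.48, [322, 249, 36, 30])]
side stilt_mid [(0.65, [293, 366, 31, 27])]
top [[512.8, 0.0, 317.1], [0.0, 512.8, 205.1], [0.0, 0.0, 1.0]]
[[-0.01, -0.983, 0.182, 0.28], [-1.0, 0.008, -0.015, 0.009], [0.014, -0.182, -0.983, 1.405], [0.0, 0.0, 0.0, 1.0]]
top bottle_mid [(0.71, [418, 249, 33, 37]), (0.37, [356, 220, 25, 27])]
top jar_mid [(0.
[... 218 characters left out ...]
isc_oblong [(0.59, [270, 223, 37, 31])]
top small_disc_oblong [(0.88, [272, 184, 28, 20]), (0.69, [217, 200, 28, 26])]
top large_disc_halfround [(0.81, [362, 182, 33, 32])]
top small_disc_halfround [(0.96, [355, 220, 23, 26]), (0.68, [218, 252, 21, 21])]
top stilt_mid [(0.59, [166, 228, 22, 19])]
wrist [[355.3, 0.0, 316.5], [0.0, 355.3, 196.9], [0.0, 0.0, 1.0]]
[[0.001, -0.266, 0.964, -0.152], [0.001, -0.964, -0.266, 0.073], [1.0, 0.001, -0.0, -0.0], [0.0, 0.0, 0.0, 1.0]]
wrist bottle_mid []
wrist jar_mid []
wrist lid_mid []
wrist beaker_mid []
wrist mug_mid []
wrist large_disc_oblong []
wrist small_disc_oblong []
wrist large_disc_halfround []
wrist small_disc_halfround []
wrist stilt_mid []
```

Run:
```python
import cv2
t=cv2.imread('pics/top0.png'); s=cv2.imread('pics/side0.png')
cv2.imwrite('pics/top0z.png',cv2.resize(t[130:330,120:520],None,fx=2,fy=2,interpolation=cv2.INTER_CUBIC))
cv2.imwrite('pics/side0z.png',cv2.resize(s[60:400,200:520],None,fx=1.75,fy=1.75,interpolation=cv2.INTER_CUBIC))
```

```text
(no output)
```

View pics/top0z.png

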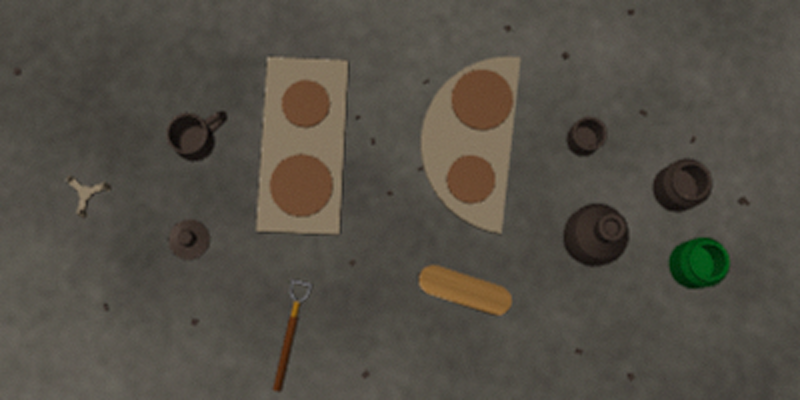

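View pics/side0z.png

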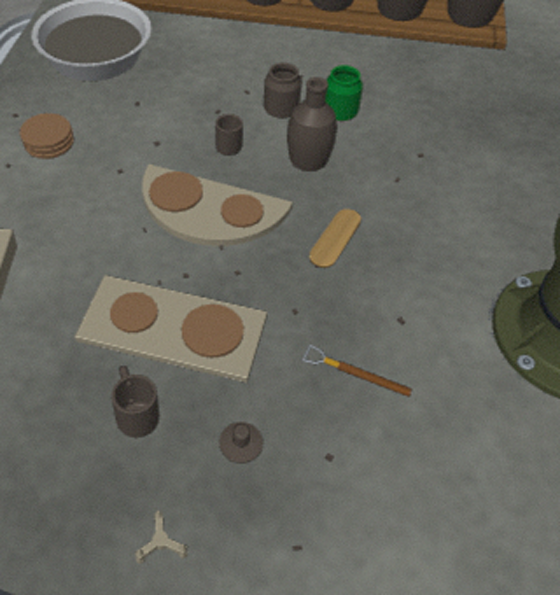

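View pics/top0.png

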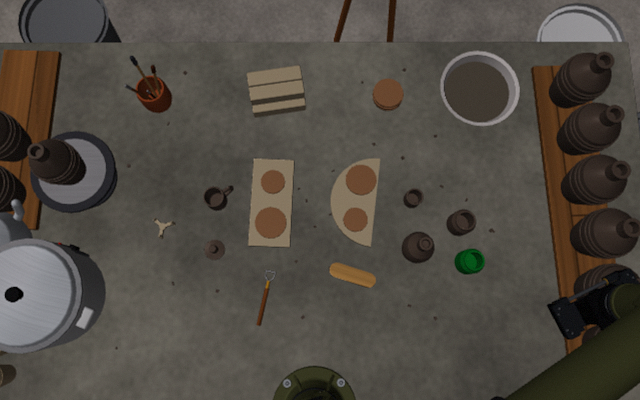

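The top view shows these candidates, in full-image pixels:
- **Jar:** dark at (461,222) and green at (469,262). The dark one is the jar and the green one is excluded.
- **Bottle:** (418,248). The bottles on the shelves are larger and ringed.
- **Beaker, mug, lid:** (413,198), (216,198) and (214,249).
- **Discs:** oblong large (270,223) and small (273,182); half-round large (361,180) and small (355,219). The loose disc stack at (388,95) isn't on a bat.

Next I'll measure positions from depth.

```bash
cat >> h.py <<'E'
def cloud(p,T=None):
    z=p['range_z']; K=p['intrinsics']; T=p['cam_to_world'] if T is None else T
    v,u=np.mgrid[0:z.shape[0],0:z.shape[1]]
    P=np.stack([(u-K[0,2])/K[0,0]*z,(v-K[1,2])/K[1,1]*z,z],-1)
    W=P@T[:3,:3].T+T[:3,3]; W[z<=0]=np.nan
    return W
def cfit(X):
    # robust circle fit
    from scipy.optimize import least_squares
    c=X.mean(0)
    r=least_squares(lambda a:np.hypot(X[:,0]-a[0],X[:,1]-a[1])-a[2],[*c,.03],loss='soft_l1',f_scale=.001)
    return r.x
E
python3 - <<'E'
from h import *
t=dict(np.load('top0.npz')); s=dict(np.load('side0.npz'))
W=cloud(t); S=cloud(s)
for n,(u,v) in dict(bottle=(422,244),jar=(466,220),green=(470,262),lid=(214,249),beaker=(413,198),mug=(215,199),oL=(270,223),oS=(273,182),hL=(361,180),hS=(355,219),stilt=(163,228)).items():
    c=W[v,u]; print(n,c.round(4))
    for nm,C in (('top',W),('side',S)):
        m=np.hypot(C[...,0]-c[0],C[...,1]-c[1])<.07
        X=C[m]; X=X[X[:,2]>.012]
        if len(X)==0: continue
        h=np.percentile(X[:,2],99.5)
        print('  ',nm,len(X),'zmax %.4f'%h,'med',np.median(X,0).round(4),'bench',np.median(C[m][C[m][:,2]<.012][:,2]) if (C[m][:,2]<.012).any() else None)
        R=X[X[:,2]>h-.006]
        bb=np.r_[R.min(0),R.max(0)].round(4); print('     top slice',len(R),bb[[0,3,1,4]],cfit(R[:,:2]).round(4))
E
```

```text
bottle [ 0.4141 -0.27    0.1408]
   top 806 zmax 0.1622 med [ 0.4073 -0.2645  0.1041] bench -0.002108034156566796
     top slice 68 [ 0.3971  0.4296 -0.2912 -0.2589] [ 0.4136 -0.276   0.014 ]
   side 1079 zmax 0.1619 med [ 0.4115 -0.2528  0.091 ] bench 9.829687862139558e-05
     top slice 67 [ 0.3969  0.4288 -0.2931 -0.2565] [ 0.413  -0.2747  0.0138]
jar [ 0.4939 -0.4252  0.006 ]
   top 465 zmax 0.0825 med [ 0.4784 -0.3909  0.0601] bench -0.0018206650773502364
     top slice 76 [ 0.4563  0.5071 -0.4275 -0.376 ] [ 0.4822 -0.4018  0.0239]
   side 531 zmax 0.0828 med [ 0.4806 -0.3812  0.057 ] bench 0.0003045233050203988
     top slice 66 [ 0.4566  0.5075 -0.4304 -0.3743] [ 0.4821 -0.4025  0.0241]
green [ 0.378  -0.4291  0.0048]
   top 477 zmax 0.0842 med [ 0.3757 -0.4044  0.0614] bench -0.00197084461054553
     top slice 59 [ 0.3519  0.4012 -0.4426 -0.3918] [ 0.3768 -0.4175  0.0238]
   side 502 zmax 0.0824 med [ 0.3743 -0.3978  0.0582] bench 0.000438070292199777
     top slice 67 [ 0.3522  0.4025 -0.4486 -0.3904] [ 0.377  -0.4185  0.024 ]
lid [0.4164 0.2627 0.0403]
   top 165 zmax 0.046
[... 1946 characters left out ...]
77 -0.1344  0.0305]
hS [ 0.4976 -0.1164  0.0167]
   top 1032 zmax 0.0261 med [ 0.4995 -0.1179  0.0159] bench 0.007668798679528188
     top slice 230 [ 0.4394  0.5664 -0.1613 -0.0773] [ 0.4959 -0.1158  0.0237]
   side 1087 zmax 0.0258 med [ 0.5039 -0.113   0.0153] bench 0.0019152938908286177
     top slice 304 [ 0.4625  0.5291 -0.1506 -0.0819] [ 0.4945 -0.1164  0.0238]
stilt [0.4766 0.4056 0.0211]
   top 126 zmax 0.0277 med [0.4853 0.4102 0.0173] bench -0.0011374294694297404
     top slice 12 [0.4511 0.5012 0.3781 0.4305] [0.4802 0.4085 0.0278]
   side 253 zmax 0.0278 med [0.4845 0.4123 0.0179] bench -6.229637775928554e-05
     top slice 30 [0.4514 0.5014 0.3804 0.433 ] [0.4809 0.4094 0.0278]
```

Run:
```python
from h import *
from scipy.spatial.transform import Rotation as Ro
o=get_obs(); print(Ro.from_euler('xyz',o['tool_rot'],degrees=True).as_matrix().round(3).tolist(), o['force'])
t=dict(np.load('top0.npz')); s=dict(np.load('side0.npz'))
for nm,p in (('top',t),('side',s)):
    K=p['intrinsics'];T=p['cam_to_world']; f=p['frame'].astype(int)
    hsv=cv2.cvtColor(p['frame'],cv2.COLOR_BGR2HSV)
    m=((f[...,2]-f[...,0]>35)&(f[...,2]>80)).astype(np.uint8)
    v,u=np.nonzero(m)
    d=np.stack([(u-K[0,2])/K[0,0],(v-K[1,2])/K[1,1],np.ones(len(u))],-1)@T[:3,:3].T
    X=T[:3,3]+d*((.022-T[2,3])/d[:,2])[:,None]
    for n,c,r in (('oL',(.489,.1155),.05),('oS',(.603,.1095),.04),('hL',(.607,-.135),.05),('hS',(.495,-.116),.04)):
        k=np.hypot(X[:,0]-c[0],X[:,1]-c[1])<r
        Y=X[k]; h=cv2.convexHull(Y[:,:2].astype(np.float32))[:,0]
        print(nm,n,Y.mean(0).round(4),k.sum(),cfit(h).round(4))
    C=cloud(p); mm=(np.hypot(C[...,0]-.552,C[...,1]-.2627)>.034)&(np.hypot(C[...,0]-.552,C[...,1]-.2627)<.065)&(C[...,2]>.02)
    H=C[mm]; print('handle',len(H),H.mean(0).round(4), np.degrees(np.arctan2(H[:,1].mean()-.2627,H[:,0].mean()-.552)))
```

```text
[[0.0, 0.911, 0.412], [-0.0, 0.412, -0.911], [-1.0, -0.0, 0.0]] [0.55663865 0.01967631 0.278573  ]
top oL [0.4894 0.116  0.022 ] 970 [0.4891 0.1157 0.0492]
top oS [0.6041 0.1105 0.022 ] 580 [0.6031 0.1091 0.0392]
top hL [ 0.6078 -0.1337  0.022 ] 899 [ 0.6068 -0.135   0.0493]
top hS [ 0.4952 -0.1158  0.022 ] 603 [ 0.4947 -0.1158  0.0393]
handle 52 [0.5774 0.2249 0.0459] -56.01524561655133
side oL [0.4892 0.1166 0.022 ] 832 [0.4893 0.1156 0.0424]
side oS [0.6033 0.1111 0.022 ] 484 [0.6032 0.1107 0.0331]
side hL [ 0.608  -0.1332  0.022 ] 538 [ 0.6081 -0.134   0.0428]
side hS [ 0.4963 -0.1151  0.022 ] 356 [ 0.4965 -0.1159  0.0334]
handle 30 [0.5777 0.2277 0.0572] -53.71192481104542
```

>>> servo_tool(
  rows=[232,392,10,70,0,232,392,10,70,0,232,392,10,70,0,232,392,10,70,0,232,392,10,70,0,232,392,10,70,0,232,392,10,70,0,232,392,10,70,0,232,392,10,70,0,232,392,10,70,0],
  force=12,
)

```text
time_s: 2.48
tool_pos: [0.4807, -0.2319, 0.2432]
tool_rot: [-53.5, 89.9, -48.8]
force: [0.5, -2.1, -0.1]
grip_width: 0.0872
```

>>> servo_tool(
  rows=[71,495,-40,30,0,71,495,-40,30,0,71,495,-40,30,0,71,495,-40,30,0,71,495,-40,30,0,71,495,-40,30,0,71,495,-40,30,0,71,495,-40,30,0,71,495,-40,30,0,71,495,-40,30,0],
)

```text
time_s: 3.32
tool_pos: [0.5392, 0.1791, 0.2098]
tool_rot: [-51.2, 89.9, -16.9]
force: [0.6, -0.4, 0.1]
grip_width: 0.0869
```

>>> servo_tool(
  rows=[0,0,0,0,0,0,0,0,0,0],
)

```text
time_s: 3.48
tool_pos: [0.5381, 0.181, 0.2093]
tool_rot: [80.9, 89.9, 115.6]
force: [-0.0, -0.7, 0.6]
grip_width: 0.0869
```

```bash
cat >> h.py <<'E'
from scipy.spatial.transform import Rotation as Ro
def st(tgt=None,az=None):
    o=get_obs(); p=o['tool_pos']; a=(o['tool_rot'][2]-o['tool_rot'][0]+180)%360-180
    print('t %.2f pos %s jaw_az %.1f F %s w %.4f'%(o['time_s'],(p*1000).round(1),a,o['force'].round(2),o['grip_width']))
    if tgt is not None: print('  need mm',(np.array(tgt)*1000-p*1000).round(1),'turn',None if az is None else round(((az-a)+180)%360-180,1))
    return o
def wrist(name):
    o=get_obs(); p=read_camera('wrist')
    T=np.eye(4);T[:3,:3]=Ro.from_euler('xyz',o['tool_rot'],degrees=True).as_matrix();T[:3,3]=o['tool_pos']
    p['W']=T@p['tool_from_camera']; save(name,p['frame']); return p
E
python3 -c "
from h import *
st((.552,.263,.037),35)"
```

```text
t 3.48 pos [538.1 181.  209.3] jaw_az 34.7 F [-0.05 -0.67  0.61] w 0.0869
  need mm [  13.9   82.  -172.3] turn 0.3
```

>>> servo_tool(
  rows=[14,82,0,0,0,14,82,0,0,0,14,82,0,0,0,14,82,-60,0,0,14,82,-60,0,0],
)

```text
time_s: 3.9
tool_pos: [0.5526, 0.2579, 0.147]
tool_rot: [-163.2, 89.9, -128.9]
force: [-1.1, -0.3, -0.9]
grip_width: 0.0867
```

Run:
```python
from h import *
st((.552,.263,.037),35)
p=wrist('w1'); C=cloud(p,p['W'])
m=np.hypot(C[...,0]-.552,C[...,1]-.263)<.07
X=C[m]; X=X[X[:,2]>.02]; h=np.percentile(X[:,2],99); print(len(X),h); R=X[X[:,2]>h-.005]; print(cfit(R[:,:2]).round(4))
```

```text
t 3.90 pos [552.6 257.9 147. ] jaw_az 34.3 F [-1.1  -0.3  -0.92] w 0.0867
  need mm [  -0.6    5.1 -110. ] turn 0.7
84577 0.25141465526464285
[ 1.606  -1.2821  1.8914]
```

View pics/w1.png

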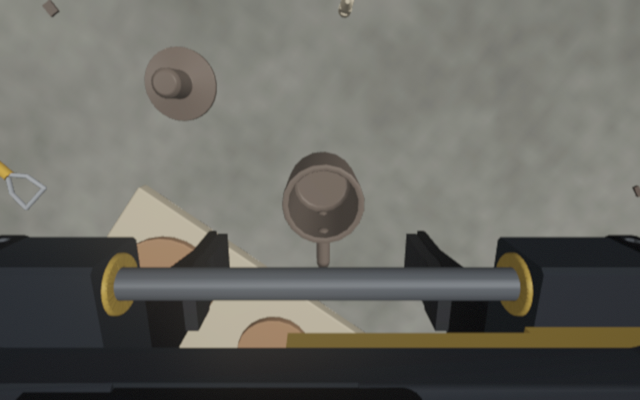

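The wrist view shows the mug rim at about (323,200), between the fingers. The handle points at (323,255), square to the jaws.

```bash
cat >> h.py <<'E'
def rim(C,c,h,dz=.005,r=.07):
    m=(np.hypot(C[...,0]-c[0],C[...,1]-c[1])<r)&(abs(C[...,2]-h)<dz)
    X=C[m][:,:2]; f=cfit(X); return len(X),f.round(4)
E
python3 - <<'E'
from h import *
p=wrist('w1b'); st((.552,.263,.037),35); C=cloud(p,p['W'])
print(rim(C,(.552,.263),.070,.004,.04))
E
```

```text
t 4.00 pos [551.4 255.8 145.7] jaw_az 34.2 F [ 0.23 -0.69  0.54] w 0.0869
  need mm [   0.6    7.2 -108.7] turn 0.8
(1734, array([0.5538, 0.2649, 0.0253]))
```

>>> servo_tool(
  rows=[1,8,0,0.8,0,1,8,-40,0.8,0,1,8,-80,0.8,0,1,8,-108,0.8,0,1,8,-108,0.8,0,1,8,-108,0.8,0,1,8,-108,0.8,0],
)

```text
time_s: 4.58
tool_pos: [0.5561, 0.2686, 0.0447]
tool_rot: [-8.3, 89.7, 26.9]
force: [0.5, 0.4, 0.4]
grip_width: 0.0867
```

Run:
```python
from h import *
st((.5525,.2635,.037),35)
```

```text
t 4.58 pos [556.1 268.6  44.7] jaw_az 35.1 F [0.5  0.43 0.4 ] w 0.0867
  need mm [-3.6 -5.1 -7.7] turn -0.1
```

>>> servo_tool(
  rows=[-3,-5,-7,0,0,-3,-5,-7,0,0,-3,-5,-7,0,0],
)

```text
time_s: 4.83
tool_pos: [0.5516, 0.2619, 0.0356]
tool_rot: [-40.2, 89.9, -5.1]
force: [-0.5, 0.2, 0.8]
grip_width: 0.087
```

>>> servo_tool(
  rows=[0,0,0,0,0,0,0,0,0,0],
)

```text
time_s: 5.0
tool_pos: [0.5514, 0.2625, 0.0352]
tool_rot: [-19.3, 89.9, 15.8]
force: [0.4, 0.2, 0.5]
grip_width: 0.0868
```

>>> servo_tool(
  rows=[0,0,0,0,1,0,0,0,0,1,0,0,0,0,1,0,0,0,0,1,0,0,0,0,1,0,0,0,0,1,0,0,0,0,1,0,0,0,0,1],
  force=15,
)

```text
time_s: 5.67
tool_pos: [0.5513, 0.2626, 0.0347]
tool_rot: [1.6, 89.9, 36.7]
force: [0.6, 1.1, -0.6]
grip_width: 0.0542
```

>>> servo_tool(
  rows=[0,0,10,0,1,0,0,20,0,1,0,0,40,0,1,0,0,60,0,1,0,0,60,0,1],
)

```text
time_s: 6.08
tool_pos: [0.5532, 0.2641, 0.0994]
tool_rot: [-12.8, 89.6, 22.3]
force: [1.0, 1.7, -2.1]
grip_width: 0.0541
```

Run:
```python
from h import *
st((.496,-.1155,.057),-7)
p=wrist('w2')
```

```text
t 6.08 pos [553.2 264.1  99.4] jaw_az 35.1 F [ 1.    1.72 -2.07] w 0.0541
  need mm [ -57.2 -379.6  -42.4] turn -42.1
```

View pics/w2.png

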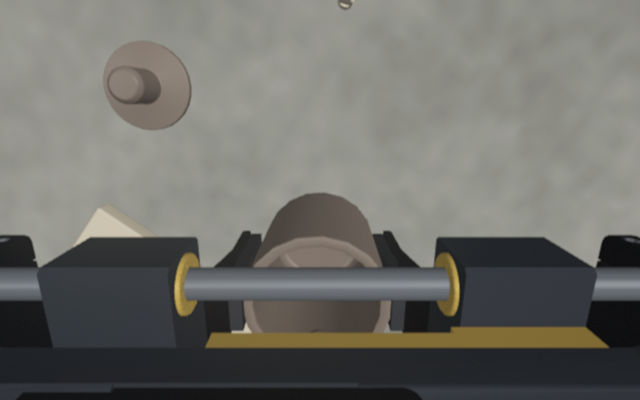

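>>> servo_tool(
  rows=[-57,-380,15,-45,1,-57,-380,15,-45,1,-57,-380,15,-45,1,-57,-380,15,-45,1,-57,-380,15,-45,1,-57,-380,15,-45,1,-57,-380,15,-45,1,-57,-380,15,-45,1,-57,-380,15,-45,1,-57,-380,15,-45,1],
)

```text
time_s: 6.97
tool_pos: [0.4913, -0.1264, 0.1089]
tool_rot: [-107.9, 89.7, -118.4]
force: [-0.2, -0.9, -2.0]
grip_width: 0.0538
```

>>> servo_tool(
  rows=[0,0,0,0,1,0,0,0,0,1,0,0,0,0,1],
)

```text
time_s: 7.22
tool_pos: [0.4938, -0.116, 0.109]
tool_rot: [135.8, 89.9, 126.0]
force: [0.4, 0.2, -2.5]
grip_width: 0.0541
```

Run:
```python
from h import *
st((.496,-.1155,.060),-10)
```

```text
t 7.22 pos [ 493.8 -116.   109. ] jaw_az -9.8 F [ 0.43  0.17 -2.55] w 0.0541
  need mm [  2.2   0.5 -49. ] turn -0.2
```

>>> servo_tool(
  rows=[2,0,-15,0,1,2,0,-30,0,1,2,0,-40,0,1,2,0,-46,0,1,2,0,-46,0,1,2,0,-46,0,1],
)

```text
time_s: 7.72
tool_pos: [0.4961, -0.1169, 0.0634]
tool_rot: [141.0, 90.0, 131.2]
force: [-0.0, -1.0, -1.4]
grip_width: 0.0542
```

>>> servo_tool(
  rows=[0,0,-1.5,0,1,0,0,-3,0,1,0,0,-3,0,1],
)

```text
time_s: 7.97
tool_pos: [0.4962, -0.1177, 0.0608]
tool_rot: [-18.5, 90.0, -28.4]
force: [-0.1, 0.4, -1.3]
grip_width: 0.054
```

>>> servo_tool(
  rows=[0,1.5,-1.5,0,1,0,1.5,-3,0,1,0,1.5,-3,0,1,0,1.5,-3,0,1],
)

```text
time_s: 8.3
tool_pos: [0.4959, -0.1161, 0.0574]
tool_rot: [-155.1, 90.0, -164.9]
force: [0.4, 0.4, -1.6]
grip_width: 0.0543
```

>>> servo_tool(
  rows=[0,0,-1,0,1,0,0,-1,0,1,0,0,-1,0,1],
)

```text
time_s: 8.55
tool_pos: [0.4962, -0.1162, 0.0566]
tool_rot: [-12.3, 90.0, -22.2]
force: [0.5, -0.4, -1.4]
grip_width: 0.054
```

>>> servo_tool(
  rows=[0,0,-1,0,1,0,0,-1,0,1,0,0,-1,0,1],
)

```text
time_s: 8.8
tool_pos: [0.4963, -0.1164, 0.0564]
tool_rot: [-46.9, 90.0, -56.7]
force: [-1.3, -0.0, 4.6]
grip_width: 0.0538
```

>>> servo_tool(
  rows=[0,0,0,0,0.25,0,0,0,0,0,0,0,0,0,0,0,0,0,0,0,0,0,0,0,0],
)

```text
time_s: 9.22
tool_pos: [0.4959, -0.1161, 0.0554]
tool_rot: [177.0, 90.0, 167.1]
force: [0.5, -0.1, -0.5]
grip_width: 0.0796
```

>>> servo_tool(
  rows=[0,0,10,0,0,0,0,30,0,0,0,0,70,0,0,0,0,110,0,0,0,0,140,0,0,0,0,140,0,0],
)

```text
time_s: 9.72
tool_pos: [0.5001, -0.1166, 0.2033]
tool_rot: [-9.6, 89.3, -19.5]
force: [1.5, -0.6, 0.6]
grip_width: 0.0869
```

Run:
```python
from h import *
st((.5515,-.2755,.20),90)
p=read_camera('side'); save('s1',p['frame'][60:400,200:520]); C=cloud(p)
print(rim(C,(.496,-.1155),.092,.004,.04))
p=wrist('w3')
```

```text
t 9.72 pos [ 500.1 -116.6  203.3] jaw_az -9.8 F [ 1.47 -0.62  0.57] w 0.0869
  need mm [  51.4 -158.9   -3.3] turn 99.8
(97, array([ 0.4961, -0.1175,  0.0257]))
```

View pics/w3.png

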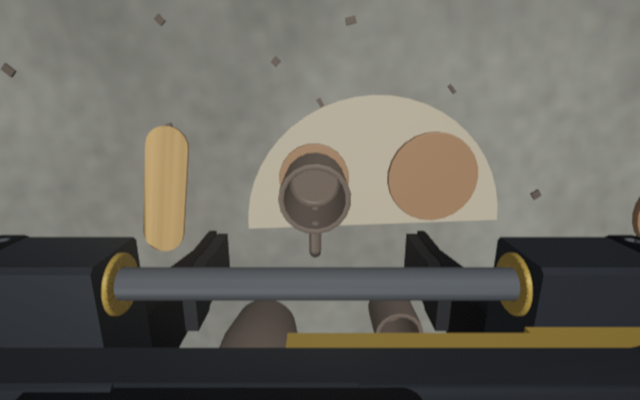

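View pics/s1.png

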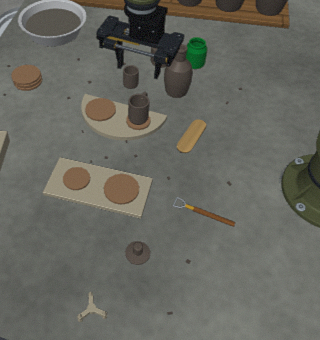

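>>> servo_tool(
  rows=[49,-158,0,-80,0,49,-158,0,-80,0,49,-158,0,-80,0,49,-158,0,-80,0,49,-158,0,-80,0,49,-158,0,-80,0,49,-158,0,-80,0,49,-158,0,-80,0,49,-158,0,-80,0,49,-158,0,-80,0],
)

```text
time_s: 10.65
tool_pos: [0.5439, -0.2736, 0.1933]
tool_rot: [-126.2, 89.8, 152.0]
force: [-0.3, 0.3, -0.2]
grip_width: 0.0871
```

>>> servo_tool(
  rows=[0,0,0,-9,0,0,0,0,-9,0,0,0,0,-9,0,0,0,0,-9,0],
)

```text
time_s: 10.98
tool_pos: [0.5442, -0.2737, 0.194]
tool_rot: [-115.8, 89.8, 153.8]
force: [0.1, -0.8, 0.5]
grip_width: 0.0865
```

Run:
```python
from h import *
st((.5517,-.2755,.025),-90)
p=wrist('w4'); C=cloud(p,p['W'])
print(rim(C,(.5517,-.2755),.056,.004,.04))
```

```text
t 10.98 pos [ 544.2 -273.7  194. ] jaw_az -90.4 F [ 0.12 -0.8   0.51] w 0.0865
  need mm [   7.5   -1.8 -169. ] turn 0.4
(887, array([ 0.5547, -0.2752,  0.0209]))
```

View pics/w4.png

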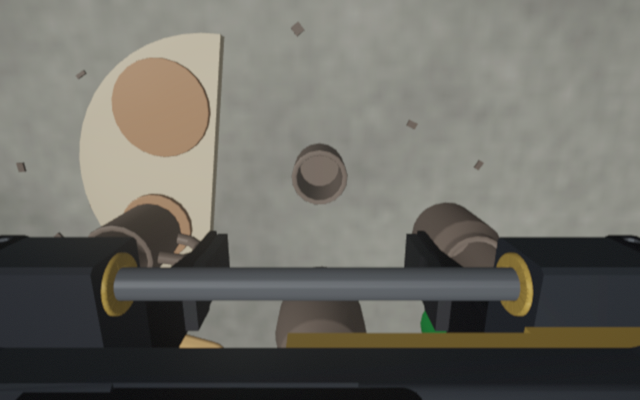

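The wrist view shows the beaker at (320,172) between the fingers, clear of the bottle (320,320) and the jar (460,240).

>>> servo_tool(
  rows=[8,-2,0,0.4,0,8,-2,-40,0.4,0,8,-2,-80,0.4,0,8,-2,-120,0.4,0,8,-2,-150,0.4,0,8,-2,-160,0.4,0,8,-2,-160,0.4,0,8,-2,-160,0.4,0,8,-2,-160,0.4,0],
)

```text
time_s: 11.78
tool_pos: [0.5551, -0.277, 0.0381]
tool_rot: [64.5, 89.7, -25.6]
force: [0.4, -0.3, 0.9]
grip_width: 0.0873
```

Run:
```python
from h import *
st((.5525,-.2755,.025),-90)
```

```text
t 11.78 pos [ 555.1 -277.    38.1] jaw_az -90.1 F [ 0.38 -0.31  0.87] w 0.0873
  need mm [ -2.6   1.5 -13.1] turn 0.1
```

>>> servo_tool(
  rows=[-2,1,-12,0,0,-2,1,-12,0,0,-2,1,-12,0,0,-2,1,-12,0,0],
)

```text
time_s: 12.12
tool_pos: [0.5512, -0.2752, 0.024]
tool_rot: [49.9, 90.0, -40.2]
force: [0.5, 0.3, 0.4]
grip_width: 0.0874
```

>>> servo_tool(
  rows=[0,0,0,0,1,0,0,0,0,1,0,0,0,0,1,0,0,0,0,1,0,0,0,0,1,0,0,0,0,1,0,0,0,0,1,0,0,0,0,1],
)

```text
time_s: 12.78
tool_pos: [0.551, -0.2752, 0.0235]
tool_rot: [4.6, 90.0, -85.5]
force: [-0.8, -0.3, 0.6]
grip_width: 0.0465
```

>>> servo_tool(
  rows=[0,0,10,0,1,0,0,30,0,1,0,0,70,0,1,0,0,110,0,1,0,0,140,0,1,0,0,140,0,1],
)

```text
time_s: 13.28
tool_pos: [0.5552, -0.2767, 0.1724]
tool_rot: [62.9, 89.2, -27.2]
force: [1.0, 0.1, -1.9]
grip_width: 0.0466
```

>>> servo_tool(
  rows=[52,386,0,0,1,52,386,0,0,1,52,386,0,0,1,52,386,0,0,1,52,386,0,0,1,52,386,0,0,1,52,386,0,0,1,52,386,0,0,1,52,386,0,0,1,52,386,0,0,1],
)

```text
time_s: 14.12
tool_pos: [0.6019, 0.12, 0.1639]
tool_rot: [178.5, 89.7, 88.9]
force: [0.1, 2.0, -1.1]
grip_width: 0.0462
```

>>> servo_tool(
  rows=[0,0,0,0,1,0,0,0,0,1,0,0,0,0,1],
)

```text
time_s: 14.37
tool_pos: [0.6029, 0.1092, 0.1632]
tool_rot: [-26.3, 89.9, -116.4]
force: [0.3, -0.5, -2.1]
grip_width: 0.0469
```

Run:
```python
from h import *
st((.602,.1105,.0455),-90)
p=wrist('w5')
```

```text
t 14.37 pos [602.9 109.2 163.2] jaw_az -90.2 F [ 0.34 -0.5  -2.07] w 0.0469
  need mm [  -0.9    1.3 -117.7] turn 0.2
```

View pics/w5.png

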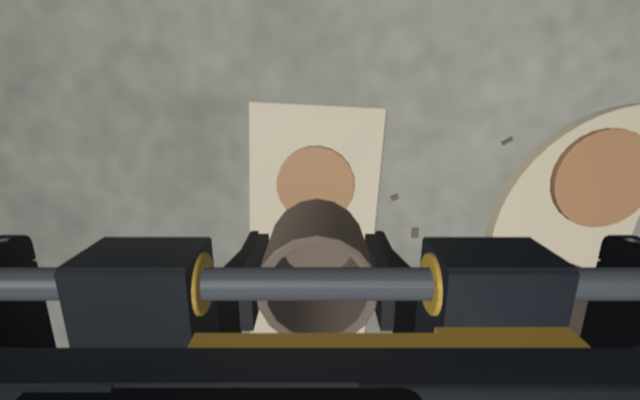

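The beaker is held upright at (317,270), in line with the small oblong disc at (316,180).

>>> servo_tool(
  rows=[-1,1,-30,0,1,-1,1,-60,0,1,-1,1,-85,0,1,-1,1,-100,0,1,-1,1,-108,0,1,-1,1,-111,0,1,-1,1,-111,0,1,-1,1,-111,0,1],
)

```text
time_s: 15.08
tool_pos: [0.603, 0.1114, 0.0538]
tool_rot: [90.8, 89.9, 0.6]
force: [-0.9, -0.3, 0.1]
grip_width: 0.0468
```

>>> servo_tool(
  rows=[0,0,-1.5,0,1,0,0,-3,0,1,0,0,-3,0,1],
)

```text
time_s: 15.33
tool_pos: [0.6024, 0.1119, 0.0501]
tool_rot: [86.9, 89.9, -3.2]
force: [-0.1, 0.3, -1.6]
grip_width: 0.0466
```

>>> servo_tool(
  rows=[0,-1,-1.5,0,1,0,-1,-3,0,1,0,-1,-3,0,1,0,-1,-3,0,1],
)

```text
time_s: 15.67
tool_pos: [0.6019, 0.1108, 0.0463]
tool_rot: [-71.0, 90.0, -161.1]
force: [-0.0, 0.1, -0.0]
grip_width: 0.0466
```

>>> servo_tool(
  rows=[0,0,-1,0,1,0,0,-1,0,1,0,0,-1,0,1],
)

```text
time_s: 15.92
tool_pos: [0.6021, 0.1109, 0.0455]
tool_rot: [97.1, 90.0, 7.0]
force: [0.9, -0.1, -0.9]
grip_width: 0.0472
```

>>> servo_tool(
  rows=[0,0,-1,0,1,0,0,-1,0,1,0,0,-1,0,1],
)

```text
time_s: 16.17
tool_pos: [0.6021, 0.1109, 0.0454]
tool_rot: [24.2, 90.0, -65.8]
force: [-2.5, -0.6, 5.2]
grip_width: 0.0466
```

>>> servo_tool(
  rows=[0,0,0,0,0.25,0,0,0,0,0,0,0,0,0,0,0,0,0,0,0,0,0,0,0,0],
)

```text
time_s: 16.58
tool_pos: [0.6019, 0.1108, 0.0443]
tool_rot: [-76.8, 90.0, -166.9]
force: [0.2, 0.2, 0.1]
grip_width: 0.0728
```

>>> servo_tool(
  rows=[0,0,10,0,0,0,0,30,0,0,0,0,70,0,0,0,0,110,0,0,0,0,150,0,0,0,0,190,0,0,0,0,190,0,0,0,0,190,0,0],
)

```text
time_s: 17.25
tool_pos: [0.6037, 0.1116, 0.2387]
tool_rot: [96.6, 89.6, 6.5]
force: [0.4, 0.0, -0.3]
grip_width: 0.0871
```

Run:
```python
from h import *
st((.4133,-.275,.235),-90)
p=read_camera('top'); save('t2',p['frame'][130:330,120:520]); C=cloud(p)
print('beaker',rim(C,(.6033,.1105),.078,.004,.04))
print('mug',rim(C,(.496,-.1155),.092,.004,.04))
p=read_camera('side');C=cloud(p)
print('beaker',rim(C,(.6033,.1105),.078,.004,.04))
```

```text
t 17.25 pos [603.7 111.6 238.7] jaw_az -90.1 F [ 0.37  0.05 -0.29] w 0.0871
  need mm [-190.4 -386.6   -3.7] turn 0.1h.py:13: RuntimeWarning: Mean of empty slice.
  c=X.mean(0)
  ret = um.true_divide(
Traceback (most recent call last):
  File "h.py", line 28, in rim
    X=C[m][:,:2]; f=cfit(X); return len(X),f.round(4)
                    ~~~~^^^
  File "h.py", line 14, in cfit
    r=least_squares(lambda a:np.hypot(X[:,0]-a[0],X[:,1]-a[1])-a[2],[*c,.03],loss='soft_l1',f_scale=.001)
ValueError: Initial guess is outside of provided bounds
```

View pics/t2.png

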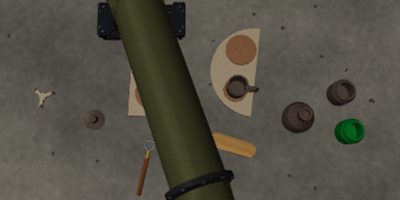

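The arm hides the beaker in the top view, so I'll check it from the bottle.

>>> servo_tool(
  rows=[-190,-387,0,0,0,-190,-387,0,0,0,-190,-387,0,0,0,-190,-387,0,0,0,-190,-387,0,0,0,-190,-387,0,0,0,-190,-387,0,0,0,-190,-387,0,0,0,-190,-387,0,0,0,-190,-387,0,0,0],
)

```text
time_s: 18.13
tool_pos: [0.416, -0.2643, 0.2328]
tool_rot: [-119.7, 89.8, 150.2]
force: [1.2, -0.4, -0.3]
grip_width: 0.0872
```

>>> servo_tool(
  rows=[-6,-12,0,0,0,-6,-12,0,0,0,-6,-12,0,0,0,-6,-12,0,0,0],
)

```text
time_s: 18.47
tool_pos: [0.4127, -0.2734, 0.2334]
tool_rot: [-143.9, 89.9, 126.2]
force: [0.7, 0.9, -0.1]
grip_width: 0.0871
```

Run:
```python
from h import *
st((.4133,-.275,.136),-90)
p=read_camera('top'); C=cloud(p)
try:
    print('beaker',rim(C,(.6033,.1105),.080,.004,.04))
except Exception as e: print(e)
p=wrist('w6'); C=cloud(p,p['W'])
print(rim(C,(.4133,-.275),.159,.004,.03))
```

```text
t 18.47 pos [ 412.7 -273.4  233.4] jaw_az -90.0 F [ 0.7   0.94 -0.06] w 0.0871
  need mm [  0.6  -1.6 -97.4] turn -0.0
beaker (39, array([0.6028, 0.1104, 0.0208]))
(1303, array([ 0.4165, -0.2756,  0.0137]))
```

View pics/w6.png

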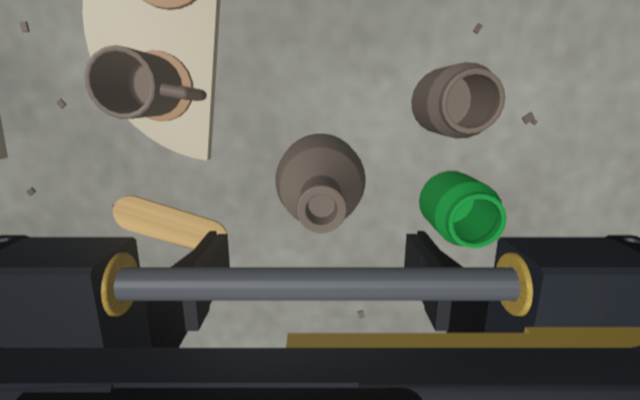

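The beaker stands at (0.6028, 0.1104), under 1 mm from its disc centre. The wrist view shows the dark round-bellied bottle's neck at (321,206), between the fingers.

>>> servo_tool(
  rows=[1,-2,-30,0,0,1,-2,-60,0,0,1,-2,-80,0,0,1,-2,-90,0,0,1,-2,-94,0,0,1,-2,-94,0,0,1,-2,-94,0,0,1,-2,-94,0,0],
)

```text
time_s: 19.23
tool_pos: [0.4145, -0.2776, 0.1421]
tool_rot: [55.1, 89.8, -34.9]
force: [0.1, 0.6, -0.2]
grip_width: 0.0869
```

Run:
```python
from h import *
st((.4140,-.2752,.136),-90)
```

```text
t 19.23 pos [ 414.5 -277.6  142.1] jaw_az -90.1 F [ 0.14  0.59 -0.22] w 0.0869
  need mm [-0.5  2.4 -6.1] turn 0.1
```

>>> servo_tool(
  rows=[0,2,-5,0,0,0,2,-5,0,0,0,2,-5,0,0,0,2,-5,0,0],
)

```text
time_s: 19.57
tool_pos: [0.4135, -0.2752, 0.1357]
tool_rot: [37.9, 90.0, -52.1]
force: [-1.0, 0.3, 1.3]
grip_width: 0.087
```

>>> servo_tool(
  rows=[0,0,0,0,1,0,0,0,0,1,0,0,0,0,1,0,0,0,0,1,0,0,0,0,1,0,0,0,0,1,0,0,0,0,1,0,0,0,0,1,0,0,0,0,1,0,0,0,0,1],
  force=25,
)

```text
time_s: 20.4
tool_pos: [0.4134, -0.2754, 0.1356]
tool_rot: [11.2, 90.0, -78.9]
force: [-0.2, -1.3, -0.7]
grip_width: 0.0305
```

>>> servo_tool(
  rows=[0,0,8,0,1,0,0,25,0,1,0,0,50,0,1,0,0,80,0,1,0,0,105,0,1,0,0,120,0,1,0,0,120,0,1,0,0,120,0,1],
)

```text
time_s: 21.07
tool_pos: [0.4134, -0.2751, 0.2557]
tool_rot: [50.0, 90.0, -40.0]
force: [-0.7, 0.5, -3.2]
grip_width: 0.0309
```

>>> servo_tool(
  rows=[4,20,0,0,1,10,50,0,0,1,17,90,0,0,1,25,130,0,0,1,33,170,0,0,1,41,210,0,0,1,49,250,0,0,1,57,290,0,0,1,65,330,0,0,1,72,365,0,0,1],
)

```text
time_s: 21.9
tool_pos: [0.484, 0.0927, 0.2535]
tool_rot: [-95.6, 89.8, 174.4]
force: [0.2, 0.3, -3.9]
grip_width: 0.0309
```

>>> servo_tool(
  rows=[2,15,0,0,1,4,26,0,0,1,4,26,0,0,1,4,26,0,0,1,4,26,0,0,1],
)

```text
time_s: 22.32
tool_pos: [0.4888, 0.1142, 0.2542]
tool_rot: [-65.5, 89.8, -155.7]
force: [0.5, 0.3, -4.5]
grip_width: 0.0309
```

Run:
```python
from h import *
st((.489,.116,.158),-90)
p=read_camera('side'); save('s3',cv2.resize(p['frame'][100:350,220:470],None,fx=2.3,fy=2.3))
```

```text
t 22.32 pos [488.8 114.2 254.2] jaw_az -90.2 F [ 0.47  0.28 -4.49] w 0.0309
  need mm [  0.2   1.8 -96.2] turn 0.2
```

View pics/s3.png

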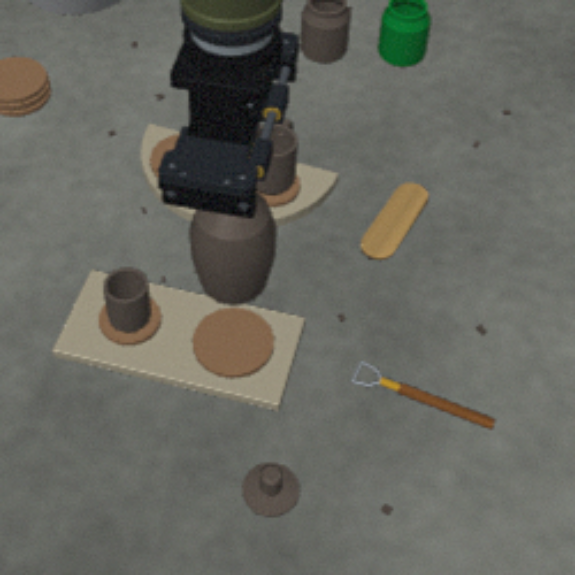

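The bottle hangs upright above the large oblong disc at about (233,340) in the crop. Lowering it now.

>>> servo_tool(
  rows=[0,1,-25,0,1,0,1,-50,0,1,0,1,-70,0,1,0,1,-82,0,1,0,1,-88,0,1,0,1,-90,0,1,0,1,-90,0,1,0,1,-90,0,1],
)

```text
time_s: 23.03
tool_pos: [0.4903, 0.1169, 0.1667]
tool_rot: [95.9, 89.9, 5.8]
force: [0.1, -0.3, -2.5]
grip_width: 0.0311
```

>>> servo_tool(
  rows=[0,0,-1,0,1,0,0,-2,0,1,0,0,-2,0,1],
)

```text
time_s: 23.28
tool_pos: [0.4896, 0.1169, 0.1639]
tool_rot: [83.3, 90.0, -6.8]
force: [-0.1, 0.8, -3.1]
grip_width: 0.0308
```

>>> servo_tool(
  rows=[0,0,-1.5,0,1,0,0,-3,0,1,0,0,-4,0,1,0,0,-4,0,1],
)

```text
time_s: 23.62
tool_pos: [0.4892, 0.1168, 0.1592]
tool_rot: [-77.4, 90.0, -167.5]
force: [0.5, -0.5, -4.0]
grip_width: 0.0309
```

>>> servo_tool(
  rows=[0,-0.5,-1,0,1,0,-0.5,-1,0,1,0,-0.5,-1,0,1],
)

```text
time_s: 23.87
tool_pos: [0.4894, 0.1163, 0.1585]
tool_rot: [-57.2, 90.0, -147.2]
force: [-0.3, 0.1, -2.7]
grip_width: 0.031
```

>>> servo_tool(
  rows=[0,0,-1,0,1,0,0,-1,0,1,0,0,-1,0,1],
)

```text
time_s: 24.12
tool_pos: [0.4894, 0.1163, 0.1575]
tool_rot: [58.4, 90.0, -31.6]
force: [-0.1, -0.2, -2.7]
grip_width: 0.0309
```

>>> servo_tool(
  rows=[0,0,-0.7,0,1,0,0,-0.7,0,1,0,0,-0.7,0,1],
)

```text
time_s: 24.37
tool_pos: [0.4898, 0.1163, 0.1575]
tool_rot: [81.6, 89.9, -8.5]
force: [-0.4, -0.9, 3.6]
grip_width: 0.0309
```

>>> servo_tool(
  rows=[0,0,0,0,0.5,0,0,0,0,0,0,0,0,0,0,0,0,0,0,0,0,0,0,0,0,0,0,0,0,0],
)

```text
time_s: 24.87
tool_pos: [0.4894, 0.1164, 0.1567]
tool_rot: [-63.2, 90.0, -153.2]
force: [-0.6, 0.2, -0.3]
grip_width: 0.0628
```

>>> servo_tool(
  rows=[0,0,15,0,0,0,0,40,0,0,0,0,80,0,0,0,0,95,0,0,0,0,95,0,0],
)

```text
time_s: 25.28
tool_pos: [0.4918, 0.1172, 0.2563]
tool_rot: [95.5, 89.5, 5.5]
force: [0.3, 0.1, -0.2]
grip_width: 0.0861
```

Run:
```python
from h import *
st((.482,-.402,.235),-90)
```

```text
t 25.28 pos [491.8 117.2 256.3] jaw_az -90.1 F [ 0.33  0.14 -0.23] w 0.0861
  need mm [  -9.8 -519.2  -21.3] turn 0.1
```

>>> servo_tool(
  rows=[-10,-519,-10,0,0,-10,-519,-10,0,0,-10,-519,-10,0,0,-10,-519,-10,0,0,-10,-519,-10,0,0,-10,-519,-10,0,0,-10,-519,-10,0,0,-10,-519,-10,0,0,-10,-519,-10,0,0,-10,-519,-10,0,0],
)

```text
time_s: 26.12
tool_pos: [0.4805, -0.302, 0.2427]
tool_rot: [-106.0, 89.9, 163.9]
force: [1.5, 0.0, 0.2]
grip_width: 0.0872
```

>>> servo_tool(
  rows=[-3,-102,-40,0,0,-3,-102,-40,0,0,-3,-102,-40,0,0,-3,-102,-60,0,0,-3,-102,-60,0,0,-3,-102,-60,0,0],
)

```text
time_s: 26.62
tool_pos: [0.4776, -0.4008, 0.1816]
tool_rot: [-137.4, 89.7, 132.6]
force: [0.2, 0.2, 1.4]
grip_width: 0.0869
```

Run:
```python
from h import *
st((.482,-.402,.037),-90)
p=read_camera('top'); C=cloud(p); save('t4',p['frame'])
for n,c,h in (('bottle',(.489,.116),.1835),('beaker',(.6033,.1105),.08),('jar',(.482,-.402),.0805)):
    try: print(n,rim(C,c,h,.004,.035))
    except Exception as e: print(n,'hidden')
p=wrist('w7'); C=cloud(p,p['W'])
print(rim(C,(.4815,-.402),.08,.004,.04))
```

```text
t 26.62 pos [ 477.6 -400.8  181.6] jaw_az -90.1 F [0.21 0.2  1.4 ] w 0.0869
  need mm [   4.4   -1.2 -144.6] turn 0.1
bottle (46, array([0.4899, 0.115 , 0.0135]))
beaker (50, array([0.6027, 0.1103, 0.0212]))
jar (13, array([ 0.4828, -0.4016,  0.0249]))
(1378, array([ 0.4855, -0.4024,  0.0237]))
```

View pics/w7.png

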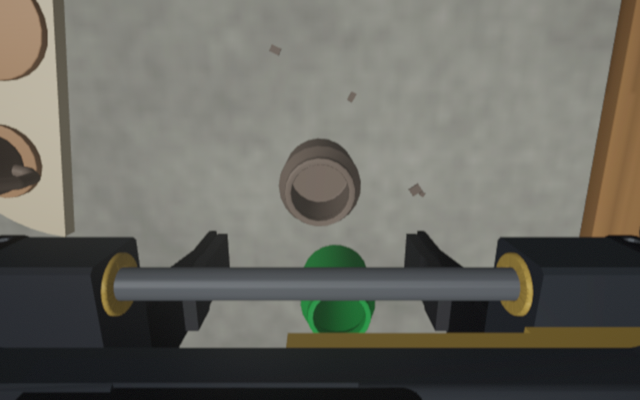

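The bottle is within 2 mm of its disc centre. In the wrist view the dark jar is at (320,185), centred between the fingers. The green look-alike at (337,300) is outside the jaws' path.

>>> servo_tool(
  rows=[5,-1,0,0,0,5,-1,-40,0,0,5,-1,-60,0,0,5,-1,-60,0,0,5,-1,-60,0,0,5,-1,-60,0,0],
)

```text
time_s: 27.22
tool_pos: [0.4849, -0.4036, 0.1261]
tool_rot: [52.0, 89.8, -38.0]
force: [0.5, -0.4, 1.0]
grip_width: 0.0872
```

Run:
```python
from h import *
st((.4825,-.4022,.034),-90)
```

```text
t 27.22 pos [ 484.9 -403.6  126.1] jaw_az -90.0 F [ 0.47 -0.38  1.02] w 0.0872
  need mm [ -2.4   1.4 -92.1] turn 0.0
```

>>> servo_tool(
  rows=[-1,1,-25,0,0,-1,1,-50,0,0,-1,1,-70,0,0,-1,1,-82,0,0,-1,1,-87,0,0,-1,1,-87,0,0,-1,1,-87,0,0],
)

```text
time_s: 27.8
tool_pos: [0.4834, -0.4029, 0.0384]
tool_rot: [50.1, 89.9, -40.0]
force: [-0.2, -0.2, -0.2]
grip_width: 0.0872
```

>>> servo_tool(
  rows=[0,0,0,0,0,0,0,0,0,0],
)

```text
time_s: 27.97
tool_pos: [0.4834, -0.4029, 0.0385]
tool_rot: [48.8, 89.8, -41.3]
force: [0.5, -0.3, -0.9]
grip_width: 0.0874
```

>>> servo_tool(
  rows=[0,0,-5,0,0,0,0,-5,0,0,0,0,-5,0,0],
)

```text
time_s: 28.22
tool_pos: [0.4821, -0.4021, 0.0316]
tool_rot: [-115.1, 90.0, 154.8]
force: [0.8, -0.9, 0.2]
grip_width: 0.0873
```

>>> servo_tool(
  rows=[0,0,0,0,1,0,0,0,0,1,0,0,0,0,1,0,0,0,0,1,0,0,0,0,1,0,0,0,0,1],
  force=18,
)

```text
time_s: 28.72
tool_pos: [0.4824, -0.4023, 0.0318]
tool_rot: [31.3, 90.0, -58.8]
force: [0.0, -0.8, -0.7]
grip_width: 0.0655
```

>>> servo_tool(
  rows=[0,0,10,0,1,0,0,30,0,1,0,0,70,0,1,0,0,105,0,1,0,0,130,0,1,0,0,130,0,1,0,0,130,0,1],
)

```text
time_s: 29.3
tool_pos: [0.4831, -0.4027, 0.164]
tool_rot: [49.2, 89.8, -40.8]
force: [-0.1, 0.8, -3.2]
grip_width: 0.0656
```

Run:
```python
from h import *
st((.6075,-.134,.15),-90)
```

```text
t 29.30 pos [ 483.1 -402.7  164. ] jaw_az -90.1 F [-0.12  0.8  -3.23] w 0.0656
  need mm [124.4 268.7 -14. ] turn 0.1
```

>>> servo_tool(
  rows=[124,269,0,0,1,124,269,0,0,1,124,269,0,0,1,124,269,0,0,1,124,269,0,0,1,124,269,0,0,1,124,269,0,0,1,124,269,0,0,1,124,269,0,0,1,124,269,0,0,1],
)

```text
time_s: 30.13
tool_pos: [0.6051, -0.1326, 0.1596]
tool_rot: [-94.1, 89.8, 175.9]
force: [-0.7, -1.2, -1.8]
grip_width: 0.0649
```

>>> servo_tool(
  rows=[0,0,0,0,1,0,0,0,0,1],
)

```text
time_s: 30.3
tool_pos: [0.6052, -0.1354, 0.1608]
tool_rot: [-72.9, 89.9, -163.1]
force: [-1.4, 0.6, -2.9]
grip_width: 0.0653
```

Run:
```python
from h import *
st((.6075,-.134,.054),-90)
p=read_camera('side'); save('s5',cv2.resize(p['frame'][60:310,200:450],None,fx=2.3,fy=2.3))
```

```text
t 30.30 pos [ 605.2 -135.4  160.8] jaw_az -90.3 F [-1.45  0.57 -2.91] w 0.0653
  need mm [   2.3    1.4 -106.8] turn 0.3
```

View pics/s5.png

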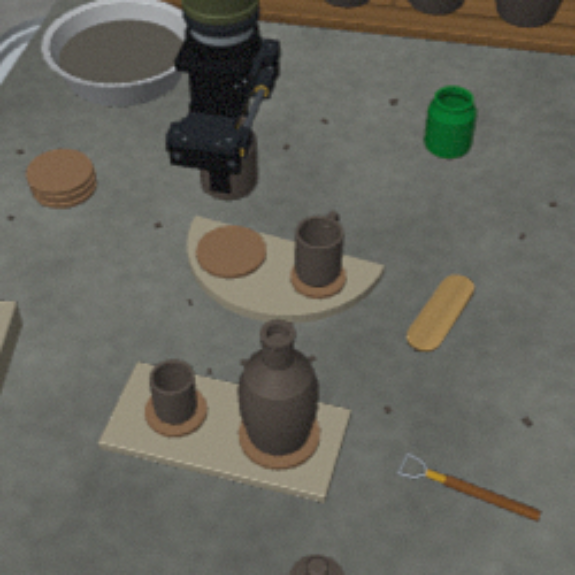

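Beaker, bottle and mug all stand on their discs. The jar hangs above the large half-round disc at (231,250).

>>> servo_tool(
  rows=[2,1,-25,0,1,2,1,-50,0,1,2,1,-75,0,1,2,1,-90,0,1,2,1,-97,0,1,2,1,-100,0,1,2,1,-100,0,1,2,1,-100,0,1],
)

```text
time_s: 31.02
tool_pos: [0.6092, -0.1327, 0.063]
tool_rot: [74.6, 89.9, -15.5]
force: [0.3, -0.3, -2.1]
grip_width: 0.0655
```

>>> servo_tool(
  rows=[0,0,-1.5,0,1,0,0,-3,0,1,0,0,-3,0,1],
)

```text
time_s: 31.27
tool_pos: [0.6087, -0.1322, 0.0593]
tool_rot: [67.4, 89.9, -22.7]
force: [-0.4, -0.3, -1.8]
grip_width: 0.0653
```

>>> servo_tool(
  rows=[-0.5,-1.5,-1.5,0,1,-0.5,-1.5,-3,0,1,-0.5,-1.5,-3.5,0,1,-0.5,-1.5,-3.5,0,1],
)

```text
time_s: 31.6
tool_pos: [0.6077, -0.1337, 0.055]
tool_rot: [-95.8, 90.0, 174.1]
force: [0.1, -0.3, -1.7]
grip_width: 0.0654
```

>>> servo_tool(
  rows=[0,0,-1,0,1,0,0,-1,0,1,0,0,-1,0,1],
)

```text
time_s: 31.85
tool_pos: [0.6078, -0.1336, 0.0542]
tool_rot: [-78.5, 90.0, -168.5]
force: [-0.1, -0.4, -2.6]
grip_width: 0.0653
```

>>> servo_tool(
  rows=[0,0,-0.7,0,1,0,0,-0.7,0,1,0,0,-0.7,0,1],
)

```text
time_s: 32.1
tool_pos: [0.608, -0.1337, 0.0539]
tool_rot: [63.6, 90.0, -26.4]
force: [-0.4, -0.0, -0.5]
grip_width: 0.0651
```

>>> servo_tool(
  rows=[0,0,-0.7,0,1,0,0,-0.7,0,1,0,0,-0.7,0,1],
)

```text
time_s: 32.35
tool_pos: [0.608, -0.1337, 0.0538]
tool_rot: [51.3, 90.0, -38.8]
force: [-2.5, 0.0, 5.8]
grip_width: 0.0654
```

>>> servo_tool(
  rows=[0,0,0,0,0.1,0,0,0,0,0,0,0,0,0,0,0,0,0,0,0,0,0,0,0,0],
)

```text
time_s: 32.77
tool_pos: [0.6079, -0.1337, 0.0527]
tool_rot: [-64.6, 90.0, -154.6]
force: [-0.1, -0.7, 1.4]
grip_width: 0.0855
```

>>> servo_tool(
  rows=[0,0,10,0,0,0,0,30,0,0,0,0,70,0,0,0,0,110,0,0,0,0,150,0,0,0,0,190,0,0,0,0,195,0,0,0,0,195,0,0],
)

```text
time_s: 33.43
tool_pos: [0.61, -0.1338, 0.253]
tool_rot: [76.0, 89.5, -14.1]
force: [0.0, -0.6, -0.0]
grip_width: 0.0871
```

Run:
```python
from h import *
st((.417,.267,.25),-90)
p=wrist('w8'); C=cloud(p,p['W'])
print('wrist jar',rim(C,(.611,-.134),.102,.004,.035))
p=read_camera('side'); C=cloud(p)
print('side jar',rim(C,(.608,-.134),.102,.004,.035))
```

```text
t 33.43 pos [ 610.  -133.8  253. ] jaw_az -90.1 F [ 0.05 -0.62 -0.01] w 0.0871
  need mm [-193.   400.8   -3. ] turn 0.1
wrist jar (982, array([ 0.611 , -0.1332,  0.0238]))
side jar (101, array([ 0.6075, -0.1333,  0.0242]))
```

>>> servo_tool(
  rows=[-193,401,0,80,0,-193,401,0,80,0,-193,401,0,80,0,-193,401,0,80,0,-193,401,0,80,0,-193,401,0,80,0,-193,401,0,80,0,-193,401,0,80,0,-193,401,0,80,0,-193,401,0,80,0],
)

```text
time_s: 34.37
tool_pos: [0.4249, 0.2425, 0.2459]
tool_rot: [-132.4, 89.8, -150.5]
force: [1.0, 0.7, 0.2]
grip_width: 0.0864
```

>>> servo_tool(
  rows=[-11,24,0,9,0,-11,24,0,9,0,-11,24,-40,9,0,-11,24,-80,9,0,-11,24,-120,9,0,-11,24,-120,9,0,-11,24,-120,9,0],
)

```text
time_s: 34.95
tool_pos: [0.4137, 0.2644, 0.1254]
tool_rot: [-151.6, 89.6, -161.1]
force: [0.1, 1.2, 0.8]
grip_width: 0.087
```

Run:
```python
from h import *
st((.417,.267,.027),-10)
p=wrist('w9'); C=cloud(p,p['W'])
print('knob',rim(C,(.417,.267),.041,.003,.025)); 
print('disc',rim(C,(.417,.267),.012,.003,.04))
p=read_camera('side');C=cloud(p);print('disc',rim(C,(.417,.267),.012,.003,.04))
```

```text
t 34.95 pos [413.7 264.4 125.4] jaw_az -9.4 F [0.08 1.22 0.76] w 0.0870
  need mm [  3.3   2.6 -98.4] turn -0.6
knob (654, array([0.4191, 0.2689, 0.0071]))
disc (2739, array([0.419 , 0.2677, 0.0219]))
disc (287, array([0.4176, 0.2653, 0.0226]))
```

View pics/w9.png

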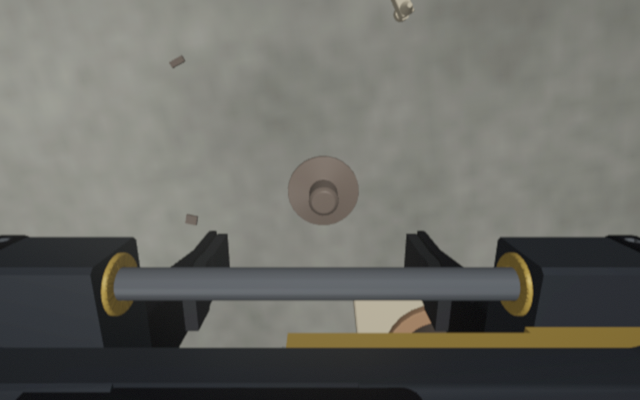

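The lid's knob is at (323,197) and its disc is centred at (323,190), between the fingers.

>>> servo_tool(
  rows=[4,2,-20,-0.6,0,4,2,-45,-0.6,0,4,2,-65,-0.6,0,4,2,-80,-0.6,0,4,2,-84,-0.6,0,4,2,-84,-0.6,0,4,2,-84,-0.6,0],
)

```text
time_s: 35.63
tool_pos: [0.4216, 0.2686, 0.0458]
tool_rot: [34.6, 89.8, 24.6]
force: [0.4, -0.6, 1.6]
grip_width: 0.0873
```

>>> servo_tool(
  rows=[0,0,0,0,0,0,0,0,0,0],
)

```text
time_s: 35.8
tool_pos: [0.4213, 0.2683, 0.0454]
tool_rot: [27.5, 89.8, 17.4]
force: [1.1, 0.5, 0.2]
grip_width: 0.0868
```

Run:
```python
from h import *
st((.4178,.2665,.027),-10)
```

```text
t 35.80 pos [421.3 268.3  45.4] jaw_az -10.1 F [1.12 0.54 0.25] w 0.0868
  need mm [ -3.5  -1.8 -18.4] turn 0.1
```

>>> servo_tool(
  rows=[-3,-1.5,-10,0,0,-3,-1.5,-14,0,0,-3,-1.5,-15,0,0,-3,-1.5,-15,0,0],
)

```text
time_s: 36.13
tool_pos: [0.4166, 0.2659, 0.0282]
tool_rot: [-142.9, 89.9, -153.0]
force: [0.7, 0.7, 0.1]
grip_width: 0.0867
```

Run:
```python
from h import *
st((.4178,.2665,.027),-10)
```

```text
t 36.13 pos [416.6 265.9  28.2] jaw_az -10.1 F [0.66 0.66 0.09] w 0.0867
  need mm [ 1.2  0.6 -1.2] turn 0.1
```

>>> servo_tool(
  rows=[1,0.5,-1,0,0.5,1,0.5,-1,0,1,1,0.5,-1,0,1,1,0.5,-1,0,1,1,0.5,-1,0,1,1,0.5,-1,0,1,1,0.5,-1,0,1,1,0.5,-1,0,1,1,0.5,-1,0,1,1,0.5,-1,0,1],
  force=10,
)

```text
time_s: 36.97
tool_pos: [0.4182, 0.2668, 0.0279]
tool_rot: [-13.1, 90.0, -23.2]
force: [-0.1, -0.2, -0.4]
grip_width: 0.0284
```

>>> servo_tool(
  rows=[0,0,0,0,1,0,0,0,0,1],
)

```text
time_s: 37.13
tool_pos: [0.4182, 0.2668, 0.0279]
tool_rot: [-22.5, 90.0, -32.6]
force: [0.6, 0.5, 0.3]
grip_width: 0.0207
```

>>> servo_tool(
  rows=[0,0,10,0,1,0,0,30,0,1,0,0,70,0,1,0,0,110,0,1,0,0,150,0,1,0,0,190,0,1,0,0,215,0,1,0,0,220,0,1,0,0,220,0,1,0,0,220,0,1],
)

```text
time_s: 37.97
tool_pos: [0.4176, 0.2664, 0.2472]
tool_rot: [-118.4, 89.9, -128.5]
force: [0.0, 0.4, -1.6]
grip_width: 0.0203
```

>>> servo_tool(
  rows=[10,-20,0,0,1,25,-53,0,0,1,42,-90,0,0,1,60,-126,0,0,1,77,-162,0,0,1,94,-198,0,0,1,111,-234,0,0,1,128,-270,0,0,1,145,-306,0,0,1,162,-342,0,0,1],
)

```text
time_s: 38.8
tool_pos: [0.5793, -0.0769, 0.245]
tool_rot: [-178.3, 89.7, 171.7]
force: [0.1, 0.4, 0.6]
grip_width: 0.0211
```

>>> servo_tool(
  rows=[14,-30,0,0,1,28,-58,0,0,1,28,-58,0,0,1,28,-58,0,0,1,28,-58,0,0,1],
)

```text
time_s: 39.22
tool_pos: [0.6071, -0.1319, 0.2455]
tool_rot: [160.7, 89.7, 150.7]
force: [-0.2, 0.9, -0.5]
grip_width: 0.0206
```

Run:
```python
from h import *
st((.6078,-.1335,.129),-10)
p=wrist('w10'); C=cloud(p,p['W'])
try: print('wrist jar',rim(C,(.609,-.134),.102,.004,.03))
except Exception as e: print(e)
p=read_camera('side'); C=cloud(p); save('s6',cv2.resize(p['frame'][60:310,200:450],None,fx=2.3,fy=2.3))
print('side jar',rim(C,(.608,-.134),.102,.004,.035))
```

```text
t 39.22 pos [ 607.1 -131.9  245.5] jaw_az -10.0 F [-0.21  0.87 -0.53] w 0.0206
  need mm [   0.7   -1.6 -116.5] turn 0.0
wrist jar (643, array([ 0.6102, -0.1321,  0.0238]))
side jar (91, array([ 0.6073, -0.1333,  0.024 ]))
```

View pics/w10.png

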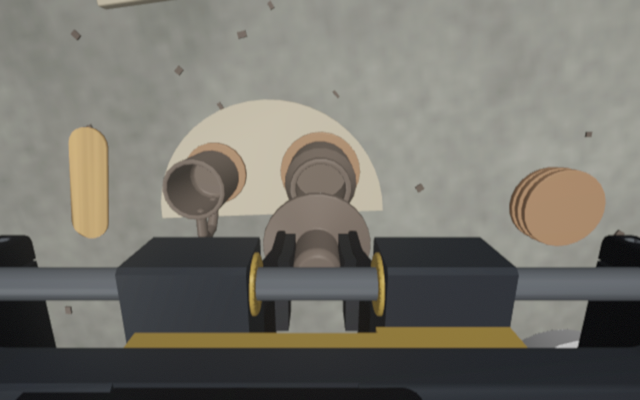

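View pics/s6.png

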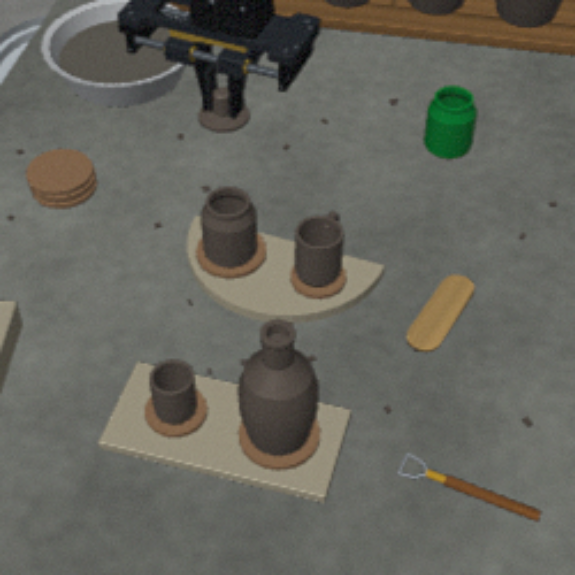

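The lid hangs level in the grip. The jar's mouth is centred under it at (319,180), fitted at (0.6075, -0.1333).

>>> servo_tool(
  rows=[0.5,-1.5,-25,0,1,0.5,-1.5,-50,0,1,0.5,-1.5,-70,0,1,0.5,-1.5,-85,0,1,0.5,-1.5,-95,0,1,0.5,-1.5,-100,0,1,0.5,-1.5,-100,0,1,0.5,-1.5,-100,0,1],
)

```text
time_s: 39.98
tool_pos: [0.6091, -0.1343, 0.1487]
tool_rot: [-2.9, 89.9, -12.9]
force: [0.7, -0.1, -0.2]
grip_width: 0.0209
```

>>> servo_tool(
  rows=[0,0,0,0,1,0,0,0,0,1],
)

```text
time_s: 40.15
tool_pos: [0.6094, -0.1348, 0.1492]
tool_rot: [-5.4, 89.9, -15.5]
force: [0.9, 0.6, -0.9]
grip_width: 0.0208
```

Run:
```python
from h import *
o=st((.6076,-.1335,.131),-10)
p=read_camera('side'); C=cloud(p); z=o['tool_pos'][2]-.0279+.012
try: print('side lid disc',rim(C,(.608,-.134),z,.003,.035))
except Exception as e: print(e)
p=read_camera('top'); C=cloud(p); save('t6',p['frame'])
```

```text
t 40.15 pos [ 609.4 -134.8  149.2] jaw_az -10.1 F [ 0.93  0.62 -0.88] w 0.0208
  need mm [ -1.8   1.3 -18.2] turn 0.1
side lid disc (113, array([ 0.6076, -0.1367,  0.0238]))
```

>>> servo_tool(
  rows=[-1.5,1.3,-8,0,1,-1.5,1.3,-13,0,1,-1.5,1.3,-15,0,1,-1.5,1.3,-15,0,1,-1.5,1.3,-15,0,1],
)

```text
time_s: 40.67
tool_pos: [0.6069, -0.1334, 0.1324]
tool_rot: [175.7, 90.0, 165.7]
force: [-0.4, -0.1, -0.7]
grip_width: 0.0206
```

>>> servo_tool(
  rows=[0,0,-1,0,1,0,0,-2,0,1,0,0,-2,0,1],
)

```text
time_s: 40.92
tool_pos: [0.6072, -0.1334, 0.1308]
tool_rot: [-43.3, 90.0, -53.4]
force: [0.1, -0.7, -1.1]
grip_width: 0.0206
```

>>> servo_tool(
  rows=[0.4,0,-1.5,0,1,0.4,0,-3,0,1,0.4,0,-3,0,1],
)

```text
time_s: 41.17
tool_pos: [0.6074, -0.1334, 0.1275]
tool_rot: [-174.8, 90.0, 175.2]
force: [0.0, -0.1, -1.0]
grip_width: 0.0209
```

>>> servo_tool(
  rows=[0,0,-1.5,0,1,0,0,-2.5,0,1,0,0,-2.5,0,1],
)

```text
time_s: 41.42
tool_pos: [0.6074, -0.1334, 0.1251]
tool_rot: [179.0, 90.0, 169.0]
force: [0.2, -0.3, -1.5]
grip_width: 0.0207
```

>>> servo_tool(
  rows=[0,0,-1,0,1,0,0,-1.5,0,1,0,0,-1.5,0,1],
)

```text
time_s: 41.67
tool_pos: [0.6075, -0.1334, 0.1237]
tool_rot: [-168.9, 90.0, -179.0]
force: [-0.2, -1.0, -1.2]
grip_width: 0.0204
```

No catch on the way in, so the stub is inside the mouth. About 1 mm left to seat.

>>> servo_tool(
  rows=[0,0,-0.7,0,1,0,0,-0.7,0,1,0,0,-0.7,0,1],
)

```text
time_s: 41.92
tool_pos: [0.6075, -0.1334, 0.1231]
tool_rot: [-55.4, 90.0, -65.5]
force: [-0.1, -1.1, -0.2]
grip_width: 0.0207
```

>>> servo_tool(
  rows=[0,0,-0.6,0,1,0,0,-0.6,0,1,0,0,-0.6,0,1],
)

```text
time_s: 42.17
tool_pos: [0.6077, -0.1334, 0.123]
tool_rot: [-16.8, 90.0, -26.8]
force: [-0.8, -0.2, 1.7]
grip_width: 0.0207
```

Contact at TCP z 0.123, against 0.1229 expected for a seated lid. Releasing.

>>> servo_tool(
  rows=[0,0,0,0,0.6,0,0,0,0,0.2,0,0,0,0,0,0,0,0,0,0,0,0,0,0,0,0,0,0,0,0],
)

```text
time_s: 42.67
tool_pos: [0.6075, -0.1334, 0.1225]
tool_rot: [-22.3, 90.0, -32.3]
force: [-0.0, -0.0, 0.3]
grip_width: 0.053
```

>>> servo_tool(
  rows=[0,0,10,0,0,0,0,30,0,0,0,0,70,0,0,0,0,110,0,0,0,0,120,0,0,0,0,120,0,0],
)

```text
time_s: 43.17
tool_pos: [0.6101, -0.1335, 0.2485]
tool_rot: [-3.6, 89.5, -13.6]
force: [0.4, 0.2, -0.2]
grip_width: 0.0854
```

>>> servo_tool(
  rows=[-60,-260,0,0,0,-60,-260,0,0,0,-60,-260,0,0,0,-60,-260,0,0,0,-60,-260,0,0,0,-60,-260,0,0,0,-60,-260,0,0,0,-60,-260,0,0,0,-60,-260,0,0,0],
)

```text
time_s: 43.92
tool_pos: [0.5466, -0.3943, 0.2413]
tool_rot: [141.2, 89.9, 131.0]
force: [0.8, 0.8, -0.4]
grip_width: 0.0868
```

Run:
```python
from h import *
st()
for cam in ('top','side'):
    p=read_camera(cam); C=cloud(p)
    save('f_'+cam,cv2.resize(p['frame'][90:350,150:450] if cam=='top' else p['frame'][90:390,200:450],None,fx=2,fy=2))
    for n,c,h,r in (('bottle',(.4895,.116),.182,.03),('beaker',(.6033,.1105),.0785,.035),('mug',(.4963,-.1157),.0925,.035),('lid disc',(.608,-.134),.107,.04),('knob',(.608,-.134),.136,.02)):
        try:
            R=rim(C,c,h,.004,r); m=(np.hypot(C[...,0]-c[0],C[...,1]-c[1])<r); print(cam,n,R[0],R[1],'off mm',((R[1][:2]-c)*1000).round(1),'zmax',np.nanpercentile(C[m][:,2],99).round(4))
        except Exception as e: print(cam,n,'hidden')
    m=(np.hypot(C[...,0]-.48,C[...,1]-.409)<.05)&(C[...,2]>.012); print('stilt',np.median(C[m],0).round(4))
```

```text
t 43.92 pos [ 546.6 -394.3  241.3] jaw_az -10.2 F [ 0.81  0.8  -0.44] w 0.0868
top bottle 77 [0.4893 0.115  0.0138] off mm [-0.2 -1. ] zmax 0.1844
top beaker 67 [0.6026 0.1101 0.0213] off mm [-0.7 -0.4] zmax 0.0804
top mug 83 [ 0.4964 -0.1178  0.0257] off mm [ 0.1 -2.1] zmax 0.0939
top lid disc 220 [ 0.6071 -0.1339  0.0211] off mm [-0.9  0.1] zmax 0.1364
top knob 35 [ 0.6053 -0.1334  0.0065] off mm [-2.7  0.6] zmax 0.1373
stilt [0.4851 0.4096 0.0178]
side bottle 111 [0.4892 0.116  0.0141] off mm [-0.3  0. ] zmax 0.1837
side beaker 112 [0.6023 0.1109 0.0211] off mm [-1.   0.4] zmax 0.0795
side mug 90 [ 0.4959 -0.1171  0.0257] off mm [-0.4 -1.4] zmax 0.0932
side lid disc 167 [ 0.6058 -0.1329  0.0216] off mm [-2.2  1.1] zmax 0.1358
side knob 38 [ 0.6067 -0.1317  0.0077] off mm [-1.3  2.3] zmax 0.1379
stilt [0.4848 0.4124 0.0182]
```

View pics/f_top.png

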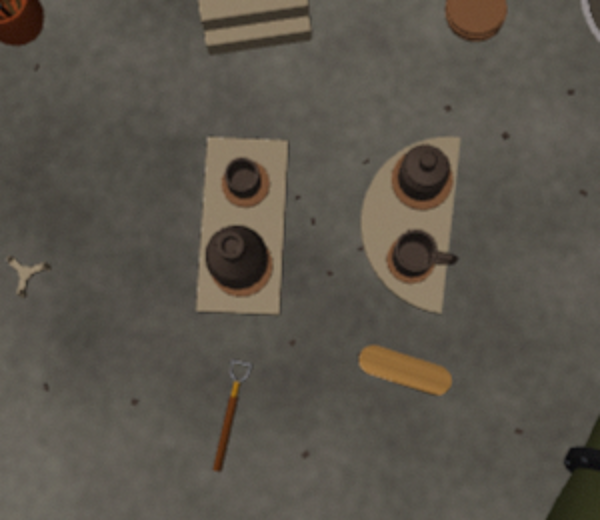

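View pics/f_side.png

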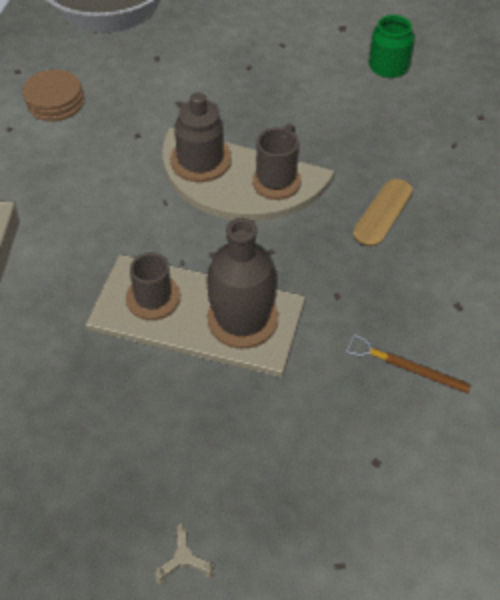

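Everything is in place, the lid is seated and level, and the stilt hasn't moved. Handing in.

Run:
```python
from h import *
st(); print(sign_off())
```

```text
t 44.02 pos [ 548.5 -391.1  242.1] jaw_az -9.9 F [ 0.28  0.29 -0.03] w 0.0869
the job is handed in; nothing more can be done
None
```

Both sets are made up and the job was handed in at about 44 s. The bottle and beaker are on the oblong bat. The jar with its lid and the mug are on the half-round bat. Each pot was lowered to light contact (a few newtons on the wrist) before release, and nothing was dropped or tipped.

- **Centring:** in the last top and side views, the bottle, beaker and mug measured within about 2 mm of their disc centres. The jar was within about 1 mm when it was last measured, before the lid went on.
- **Lid:** it seated at the expected height to within 1 mm and is level. The disc and knob fits differ a little between cameras, putting its axis 1–3 mm from the jar's.
- **Rest of the scene:** the stilt and the green jar were not touched, and the stilt measured within about 1 mm of its start. The gripper is open and clear of everything.

No check failed. The wrist camera read positions about 3 mm off along its viewing direction, so I went mainly by the top and side cameras. The first top-view check of the beaker was blocked by the arm, and I repeated it later.

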